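Open the tab-locked tea caddy

ROBOT

A 6-joint arm with a two-finger parallel gripper is mounted at the origin on the work surface. World frame = base frame: x ahead of the robot, y to its left, z up, the work surface at z = 0. Lengths are in m, angles in rad, forces in N, time in s.
With the tool pointing down it reaches from about 0.35 to 0.875 m from the base axis. Payload 4.2 kg.
Tool frame: the origin (TCP) lies midway between the tips of the shut fingers; the grasp point (between the pads) lies ctrl.tcp_to_grasp behind it (ctrl.tcp_to_grasp is the distance from the TCP to the grasp point, in m); z points along the fingers, y is the line along which they close (so a half turn about z gives the same grasp; the last joint's range is limited). The gripper opens to 85 mm and grips with 20 to 120 N. Pads are 22 mm wide; open, the fingers measure 114 mm over their backs; the gripper's body (76 mm by 85 mm) begins 54 mm behind the grasp point. The pads swing forward as they close: fully open they stand 13 mm farther back than shut.
Start: joints at [1.6, 0.385, 0.008, 0, -1.194, -0.259], TCP at [0.142, 0.609, 0.231] pointing down, gripper open.
Joint ranges: [-3.14, 3.14], [-1.21, 2.06], [-1.07, 1.41], [-3.16, 2.05], [-2.99, -0.16], [-3.1, 3.1]. Speed limits (rad/s): [2.79, 2.79, 3.14, 3.14, 3.14, 3.14].

INTERFACE

Orientations are given as a rotation vector (axis times angle).
In Python, from rig import ctrl, solver, vision, ticket gives the robot as it stands. The module is installed in compiled form; this text tells all that it offers. Calls block until the motion is done:
- ctrl.move_to(position, orientation): joint-space move of the TCP to a pose.
- ctrl.movel(position, frame=None, feed=0.15, guard=None): straight line of the TCP; frame=None keeps the orientation; feed is the mean speed in m/s. With guard (N) it stops when the force on the tool has changed by that much, and returns True; else False.
- ctrl.move_joints(angles): joint-space move.
- ctrl.set_gripper(opening, grip_force=None): finger opening in m; grip_force is the grip in N (None keeps the last); returns when the fingers have stopped.
- ctrl.pause(seconds).
- solver.inverse_kinematics(position, orientation): joint angles nearest the present ones, or None.
- vision.read_camera(name): name is "scene" or "top"; returns a dict with "pixels" (480x640x3 uint8, blue, green, red), "fx", "fy", "cx", "cy" (pixels), "extrinsics" (4x4, takes a point from camera to world coordinates). Camera axes: x right, y down, z forward; pixel columns grow to the right and rows downward; lengths in m; the calibration is good to about 2 mm. A picture is of the moment at which its call begins. There is no depth.
A pose or a line that the arm cannot do raises ctrl.IKError and nothing moves.
- ticket.sign_off(): hands the job in; it is judged then, once.
Readings, each from a call of its own:
- ctrl.read_clock(): time.
- ctrl.read_joint_pos(): joint angles.
- ctrl.read_qvel(): joint speeds.
- ctrl.read_joint_torque(): joint torques, N m.
- ctrl.read_eef_pos(): TCP position.
- ctrl.read_tcp_rot(): TCP orientation.
- ctrl.read_ft_force(): force on the tool from outside, world axes, zero at the start.
- ctrl.read_moment(): the same for the moment, N m.
- ctrl.read_finger_gap(): finger opening in m.
- ctrl.read_gripper_force(): force on a finger pad.
Only numpy, scipy, OpenCV 4.12 (cv2) and the standard library are available. Lean on these libraries where they do the work, as an engineer would, in place of code of your own. Each camera call takes 0.05 s, during which the arm holds its last target. There are 200 camera calls.

TASK

Open the tea caddy: pinch both tabs of its dial and turn it anticlockwise until, with the pinch eased, both tabs spring out again in the open notch, which you must feel for; then slide the lid fully open to its end stop. Pinch gently, without squeezing the tabs hard against their stops or forcing the dial, and leave the other things on the table where they are.

Things in the scene. Friction and masses are not known exactly. Their poses are not given: they have to be found in the camera images.
- caddy: Wooden tea caddy fixed to the table, 120 mm (its x) by 240 mm (y from -65 to +175 mm), top 90 mm above the table. Origin on the table under the dial's axis, z up. At its -y end is a tab-lock dial, at its +y end a sliding lid that opens along +y.
- dial_turn (a joint): Angle of the dial (rad), growing anticlockwise seen from above; about 0 (-0.05 to 0.05) when closed, hard stop at 1.75. It turns easily (0.03 N m) only while both tabs are pinched in. The middle of the open notch is hidden, somewhere from 0.81 to 1.41 rad, elsewhere each time; the tabs drop into it within 0.04 rad either side.
- dial: The tab-lock dial with its two spring tabs, on the collar. Origin on its axis 102 mm above the table; x runs through both tabs, z up, turning with it. Body 30 mm (x) by 43 mm (y), top 147 mm above the table, on a skirt disc 60 mm across whose top is at 106 mm. The fingers together may press on it with at most 60 N (about half on each tab).
- collar (a point): Centre of the top of the fixed round steel collar under the dial, 102 mm above the table, 84 mm across. It hides the notches. Between the notches it keeps the tabs 3.5 mm in even when they are let go; in the open notch, as in the closed one, they follow the opening fingers out by themselves. Kept pinched, the dial runs past the notch unnoticed.
- hook_tip (a point): Tip of the flat steel hook on the dial, 57 mm out from its axis (60 mm with its end), 10 mm wide, top 106 mm above the table. Points to the lid when the dial is closed and holds the lid shut by a small rib; swings aside with the dial.
- dial_grip (a point): Point on the dial's upright axis, 128 mm above the table, at mid-height of the tabs. Its axes are the dial's.
- tab_a_face (a point): Middle of the flat outer face of the tab at the dial's +x side, 24 mm from the axis when out (48 mm over both tabs). Each tab is an upright steel plate, 22 mm wide (dial's y), from 112 to 142 mm above the table.
- tab_b_face (a point): The same for the tab at the dial's -x side.
- tab_a (a joint): How far the tab on the dial's +x side is pressed in (m): 0 fully out, 0.007 fully in. Spring 3 N at the start, 500 N/m more on the way. Frees the dial when more than 0.0035 in; aim at 0.005 on each side (38 mm over both tabs).
- tab_b (a joint): The same for the tab on the dial's -x side.
- lid (a joint): How far the lid is slid along the caddy's +y (m): 0 shut, 0.085 against its end stop. Slides with about 2.5 N of friction; while the hook holds it, it moves no more than 3 mm.
- lid_pull (a point): Centre of the top of the lid's upright pull bar, 116 mm above the table; the bar is 50 mm long (caddy's x), 14 mm thick (caddy's y) and stands 30 mm above the lid's surface, which is 86 mm above the table. With the lid shut it is 135 mm from the dial's axis along the caddy's y.
- teapot: Cream ceramic teapot, 125 mm body, 122 mm tall, spout along its +x, handle along -x. Bystander; origin at the centre of its underside.
- saucer: Round white porcelain saucer, 140 mm across, 16 mm high. Bystander; origin at the centre of its underside.
- infuser: Stainless tea infuser ball, 48 mm across, 53 mm tall, standing on the saucer. Bystander; origin at the centre of its underside.
- coaster: Round bamboo coaster, 96 mm across, 8 mm thick. Bystander; origin at the centre of its underside.
- honey_jar: Closed amber glass honey jar with a wooden lid and ball-ended dipper, 66 mm across, 108 mm tall. Bystander; origin at the centre of its underside.
- cup: White porcelain cup without handle, 68 mm across, 65 mm tall. Bystander; origin at the centre of its underside.
- teaspoon: Teaspoon lying flat, 130 mm long, along its x. Bystander.

How it is judged:
By the outcome, as a careful person would: the job done as asked, in the order asked, and still so for the second after the job is handed in, with the robot touching nothing.
It also fails if it takes over 64 s, if anything falls off the work surface, if the arm or the gripper's body presses on something with over 40 N, if the wrist force passes 120 N, or if a joint passes its speed limit or range.

## Working session

There is one attempt and no reset: what is moved stays moved. The work goes in short steps, each a Python script; the robot and the scene stay as the last script left them, time stands still between calls to the robot, and variables do not carry over. Pictures are saved under pics/ and viewed, at most 10 in all, crops included, and the job is handed in when it is done.

```bash
mkdir -p pics
python3 - <<'E'
from rig import ctrl, vision
import cv2, numpy as np
for n in ("scene","top"):
    r=vision.read_camera(n); cv2.imwrite(f"pics/{n}0.png",r["pixels"])
    print(n,r["fx"],r["cx"],r["cy"],np.round(r["extrinsics"],3).tolist())
print(ctrl.tcp_to_grasp,ctrl.read_clock(),ctrl.read_tcp_rot(),ctrl.read_eef_pos(),ctrl.read_finger_gap())
E
```

```text
scene 480.0629204478507 314.51263454078645 234.7858076152384 [[-0.505, 0.531, -0.68, 1.348], [0.863, 0.323, -0.389, 0.441], [0.013, -0.784, -0.621, 0.809], [0.0, 0.0, 0.0, 1.0]]
top 460.35447008860615 315.8623161344576 238.66284637232982 [[0.001, -0.996, 0.086, 0.488], [-1.0, -0.0, 0.011, -0.024], [-0.011, -0.086, -0.996, 1.083], [0.0, 0.0, 0.0, 1.0]]
0.0187 0.1 [ 3.11891870e+00 -3.60254081e-01 -2.02942862e-04] [0.14225428 0.6080763  0.23031915] 0.08527730429452271
```

View pics/scene0.png

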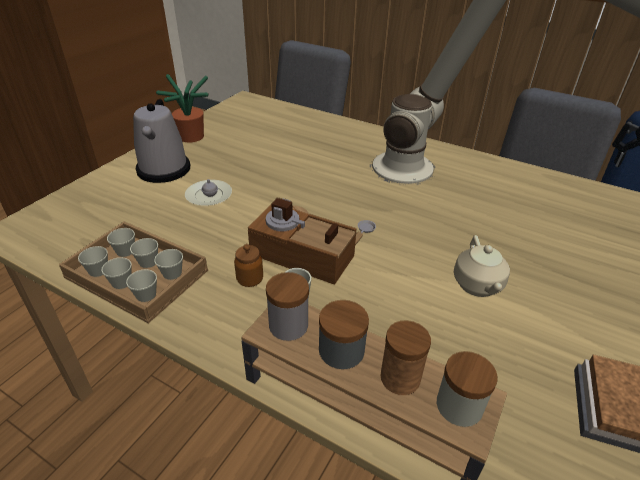

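View pics/top0.png

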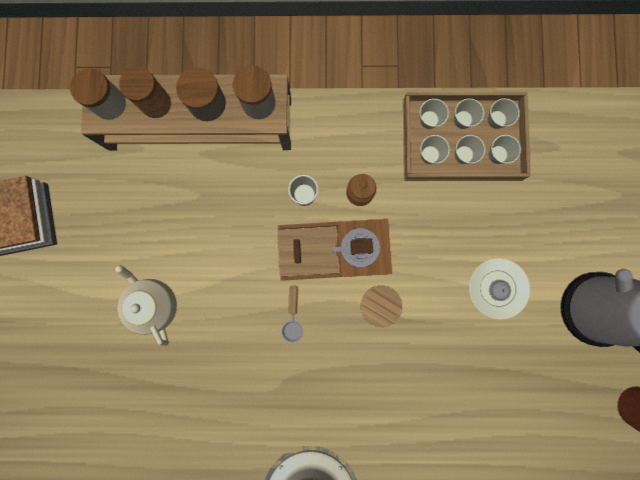

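The top view shows the caddy with its dial at about (361,246), its pull bar at (297,251) and its lid opening towards image left (+y world). The scene view shows the dial at about (282,212) and the bar at (331,233). I'll crop in on both.

Run:
```python
import cv2
a=cv2.imread("pics/top0.png")[210:290,265:400]; b=cv2.imread("pics/scene0.png")[190:280,240:370]
a=cv2.resize(a,None,fx=5.9,fy=5.9,interpolation=cv2.INTER_CUBIC); b=cv2.resize(b,None,fx=6,fy=6,interpolation=cv2.INTER_CUBIC)
cv2.imwrite("pics/a.png",a); cv2.imwrite("pics/b.png",b)
```

```text
(no output)
```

View pics/a.png

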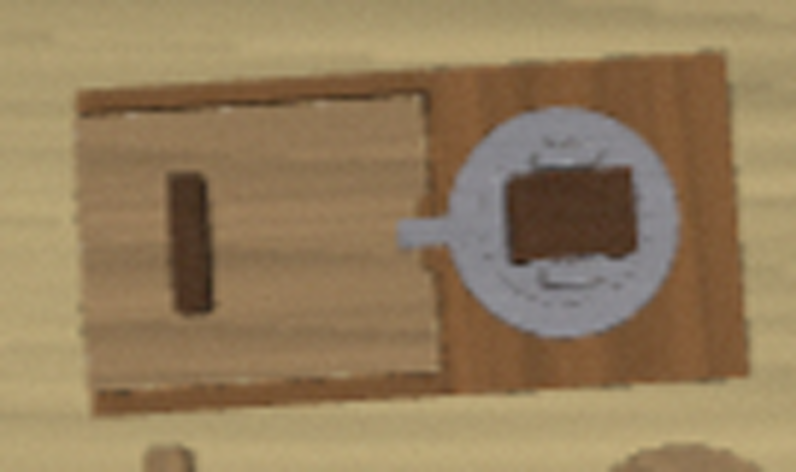

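View pics/b.png

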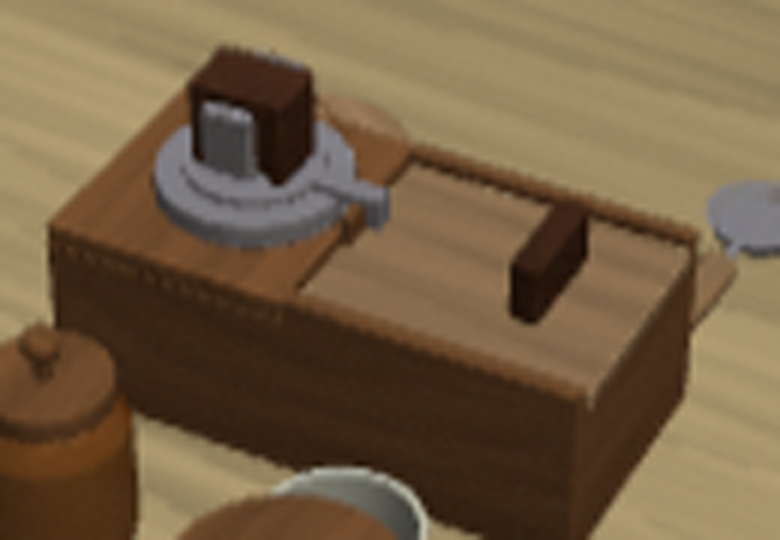

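The crops give these corners. In the top crop, the dial block is at (507,178), (633,167), (637,255) and (515,264), the bar centre at (191,243), and the rim corners at (77,92), (727,53), (750,377) and (95,414). In the scene crop, the block top centre is about (252,77) and the bar top centre about (551,239). Next step is to triangulate.

```bash
cat > h.py <<'E'
import numpy as np, cv2
from rig import ctrl, solver, vision, ticket
from scipy.spatial.transform import Rotation as R
def ray(r,uv):
    E=r["extrinsics"]; d=E[:3,:3]@[(uv[0]-r["cx"])/r["fx"],(uv[1]-r["cy"])/r["fy"],1]
    return E[:3,3],d/np.linalg.norm(d)
def plane(r,uv,z):
    o,d=ray(r,uv); return o+d*(z-o[2])/d[2]
def tri(rs,uvs):
    A=[];b=[]
    for r,uv in zip(rs,uvs):
        o,d=ray(r,uv); P=np.eye(3)-np.outer(d,d); A.append(P); b.append(P@o)
    A=np.vstack(A); b=np.hstack(b); x=np.linalg.lstsq(A,b,rcond=None)[0]
    return x,np.linalg.norm(A@x-b)
E
python3 - <<'E'
from h import *
t=vision.read_camera("top"); s=vision.read_camera("scene")
ta=lambda p:((p[0]+.5)/5.9+265-.5,(p[1]+.5)/5.9+210-.5)
sb=lambda p:((p[0]+.5)/6+240-.5,(p[1]+.5)/6+190-.5)
print("dial",tri([t,s],[ta((573,216)),sb((252,77))]), plane(t,ta((573,216)),.147))
print("collar",plane(t,ta((565,222)),.102), plane(s,sb((256,180)),.102))
print("bar",tri([t,s],[ta((191,243)),sb((551,239))]), plane(t,ta((191,243)),.116))
c=[plane(t,ta(p),.09)[:2] for p in [(77,92),(727,53),(750,377),(95,414)]]
print(c)
cs=[plane(s,sb(p),.09)[:2] for p in [(583,400),(52,232),(697,236)]]; print(cs)
yaw=lambda v:np.degrees(np.arctan2(v[1],v[0]))
print("ydir",[yaw(c[0]-c[1]),yaw(c[3]-c[2])],"xdir",yaw(c[0]-c[3]),yaw(c[1]-c[2]), [np.linalg.norm(c[0]-c[1]),np.linalg.norm(c[0]-c[3])])
d=[plane(t,ta(p),.147)[:2] for p in [(507,178),(633,167),(637,255),(515,264)]]
print("dial y",yaw(d[0]-d[1]),yaw(d[3]-d[2]))
E
```

```text
dial (array([ 0.55323275, -0.10705687,  0.14545268]), np.float64(8.993086796050261e-05)) [ 0.55309227 -0.10686515  0.147     ]
collar [ 0.55406312 -0.10792901  0.102     ] [ 0.56257952 -0.1005381   0.102     ]
bar (array([0.54552929, 0.02737316, 0.11154224]), np.float64(0.0008802970614004046)) [0.54555432 0.02658864 0.116     ]
[array([0.60277531, 0.07022198]), array([ 0.61717054, -0.16889909]), array([ 0.49837947, -0.17580016]), array([0.48467929, 0.06267098])]
[array([0.60194082, 0.07382521]), array([ 0.62220077, -0.16111428]), array([0.4876077 , 0.06525324])]
ydir [np.float64(93.44508241502703), np.float64(93.28803129353112)] xdir 3.6584796649425 3.3248148081054385 [np.float64(0.23955397737506737), np.float64(0.11833716907104673)]
dial y 95.02104188468535 94.25742865496925
```

```bash
cat >> h.py <<'E'
C=np.array([.5537,-.1074]); YC=np.radians(3.4); YD=np.radians(4.0)
def ori(psi): return (R.from_euler('z',psi)*R.from_euler('x',np.pi)).as_rotvec()
def yaw(): # angle of tool y axis
    v=R.from_rotvec(ctrl.read_tcp_rot()).as_matrix()[:,1]; return np.arctan2(v[1],v[0])
E
python3 - <<'E'
from h import *
for k in (90,-90):
  for a in (0,.8,1.5,1.7):
    q=solver.inverse_kinematics([*C,.109],ori(YD+a+np.radians(k))); print(k,a,None if q is None else np.round(q,3))
print(ctrl.read_ft_force(),ctrl.read_gripper_force(),ctrl.read_clock())
E
```

```text
90 0 None
90 0.8 [ 0.096  0.401 -0.307 -0.    -0.864 -2.367]
90 1.5 [ 0.096  0.401 -0.307 -0.    -0.864 -1.667]
90 1.7 [ 0.096  0.401 -0.307 -0.    -0.864 -1.467]
-90 0 [ 0.096  0.401 -0.307  0.    -0.864 -0.026]
-90 0.8 [ 0.096  0.401 -0.307  0.    -0.864  0.774]
-90 1.5 [ 0.096  0.401 -0.307 -0.    -0.864  1.474]
-90 1.7 [ 0.096  0.401 -0.307  0.    -0.864  1.674]
[ 0.28710405 -0.63382006  0.06213404] 0.0 0.2
```

Run:
```python
from h import *
o=ori(YD-np.pi/2)
ctrl.move_to([*C,.20],o); ctrl.set_gripper(.062,20)
print(ctrl.movel([*C,.109],guard=8,feed=.08), ctrl.read_eef_pos(), yaw())
ctrl.pause(.3)
f0=ctrl.read_ft_force(); m0=ctrl.read_moment(); np.save("f0.npy",f0); print(f0,ctrl.read_clock())
ax=np.array([np.cos(yaw()),np.sin(yaw()),0])
for g in (.052,.050,.048,.047,.046,.045):
    ctrl.set_gripper(g); ctrl.pause(.1)
    f=np.mean([ctrl.read_ft_force() for _ in range(5)],0)-f0
    print(g,round(ctrl.read_finger_gap(),4),"along",round(f@ax,2),np.round(f,2),"grip",round(ctrl.read_gripper_force(),2),"mz",round((ctrl.read_moment()-m0)[2],3),round(ctrl.read_clock(),2))
```

```text
False [ 0.55415726 -0.10738119  0.1095986 ] -3.0716615280928257
[-0.06270114  0.77096863  0.4090331 ] 5.0583
0.052 0.0518 along -0.31 [ 0.34 -0.48 -0.9 ] grip 0.0 mz -0.005 5.42
0.05 0.05 along -0.77 [ 0.81 -0.52 -0.14] grip 0.0 mz 0.003 5.74
0.048 0.0478 along -1.08 [ 1.14 -0.88 -0.46] grip 2.44 mz 0.055 6.06
0.047 0.0471 along -0.26 [ 0.33 -0.95  2.47] grip 3.25 mz 0.034 6.38
0.046 0.0459 along -0.12 [ 0.13 -0.21  5.26] grip 3.68 mz 0.07 6.69
0.045 0.0449 along 0.06 [-0.05 -0.14  4.87] grip 3.92 mz 0.076 7.01
```

The pads are centred to well under a millimetre and the contact gap of 47.8 mm matches the text. Next I pinch to 38 mm, turn, and search for the notch.

Run:
```python
from h import *
f0=np.load("f0.npy"); q0=ctrl.read_joint_pos(); q0=np.array(q0)
def rep(s):
    f=np.array(ctrl.read_ft_force())-f0; g=ctrl.read_gripper_force()
    print(s,"gap",round(ctrl.read_finger_gap(),4),"f",np.round(f,1),"grip",round(g,2),"mz",round(ctrl.read_moment()[2],3),"t",round(ctrl.read_clock(),2)); return g
def turn(a):
    q=q0.copy(); q[5]+=a; ctrl.move_joints(q)
ctrl.set_gripper(.038); rep("pinch")
turn(.1); m=ctrl.read_moment()[2]; rep("0.1")
if abs(m)<.6:
    turn(.74); rep("0.74")
    for a in np.arange(.76,1.56,.05):
        turn(a); ctrl.set_gripper(.0435); ctrl.pause(.1)
        g=rep(f"{a:.2f}")
        if g>2: print("NOTCH"); break
        ctrl.set_gripper(.038)
        if abs(ctrl.read_moment()[2])>.8: print("moment"); break
```

```text
pinch gap 0.0382 f [ 0.6 -0.3  6.1] grip 5.58 mz 0.023 t 7.25
0.1 gap 0.0382 f [0.8 0.3 4.4] grip 5.56 mz 0.039 t 7.5
0.74 gap 0.038 f [ 0.2 -0.9  4.6] grip 5.44 mz 0.068 t 8.16
0.76 gap 0.0436 f [ 1.1  0.3 -0.6] grip 0.0 mz 0.06 t 8.74
0.81 gap 0.0436 f [-0.  -0.9 -0.3] grip 0.0 mz -0.064 t 9.56
0.86 gap 0.0433 f [ 0.8 -0.6 -0.5] grip 0.0 mz 0.003 t 10.38
0.91 gap 0.0436 f [-0.6 -1.1  0.4] grip 0.0 mz 0.027 t 11.19
0.96 gap 0.0434 f [ 0.2 -0.8 -1.6] grip 0.0 mz -0.042 t 12.01
1.01 gap 0.0438 f [-1.2 -0.6 -0.8] grip 0.0 mz -0.001 t 12.82
1.06 gap 0.0438 f [ 0.8 -1.  -0.6] grip 0.0 mz -0.019 t 13.64
1.11 gap 0.0434 f [ 0.2 -0.1  0.2] grip 0.0 mz -0.02 t 14.46
1.16 gap 0.0435 f [ 0.1 -1.8 -0.1] grip 0.0 mz 0.023 t 15.28
1.21 gap 0.0432 f [ 0.4 -0.5 -1.3] grip 0.0 mz 0.023 t 16.09
1.26 gap 0.0435 f [ 0.5 -0.4  0. ] grip 0.0 mz 0.045 t 16.91
1.31 gap 0.0434 f [ 1.4 -0.3 -1.5] grip 3.95 mz -0.078 t 17.73
NOTCH
```

At 1.31 rad the tabs follow the fingers out: 3.95 N at 43.4 mm, which is the value for both tabs free. I'll ease fully, then retreat and look.

Run:
```python
from h import *
f0=np.load("f0.npy")
for g in (.0455,.047,.050):
    ctrl.set_gripper(g); ctrl.pause(.1); print(ctrl.read_finger_gap(),ctrl.read_gripper_force(),np.round(ctrl.read_ft_force()-f0,1))
ctrl.set_gripper(.062)
p=ctrl.read_eef_pos(); ctrl.movel([p[0],p[1],.21])
ctrl.set_gripper(0)
yd=np.array([-np.sin(YC),np.cos(YC)])
b=C+yd*.098
ctrl.move_to([*b,.21],ori(YC-np.pi/2)) # fingers side by side along caddy x
s=vision.read_camera("scene")["pixels"]; cv2.imwrite("pics/s1.png",cv2.resize(s[170:280,230:380],None,fx=5,fy=5,interpolation=cv2.INTER_CUBIC))
print(ctrl.read_clock(),ctrl.read_eef_pos(),ctrl.read_finger_gap())
```

```text
0.04577664045858011 3.406204618513584 [ 2.9  0.5 -5.4]
0.04696167482211693 2.3701919429004192 [ 1.6  1.8 -4.5]
0.05022994600056855 0.0 [-0.5 -0.8 -0.7]
21.775 [ 0.54788457 -0.00974359  0.20999349] 0.00023854995183094648
```

View pics/s1.png

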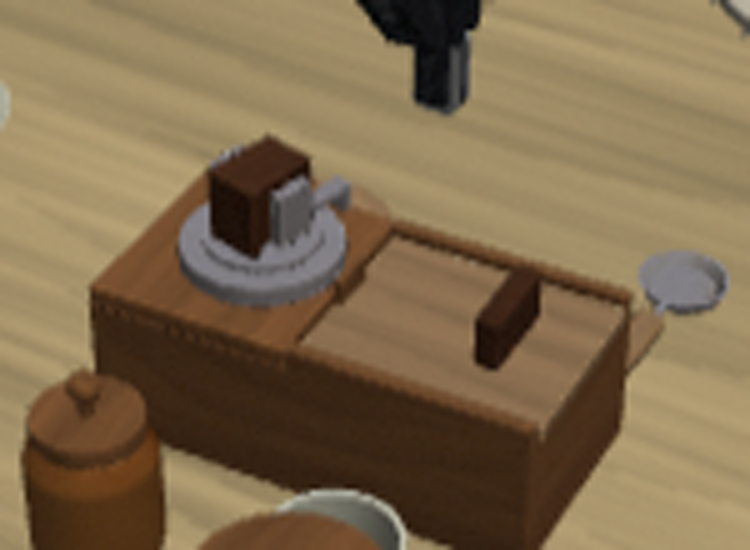

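The dial has turned about 75°, both tabs stand out ((293,212) and (230,155)), and the hook at (330,195) is clear of the lid. The bar at (508,310) hasn't moved and the shut fingers are beside it. Now I push the lid.

Run:
```python
from h import *
yd=np.array([-np.sin(YC),np.cos(YC)])
P=lambda s,z:[*(C+yd*s),z]
print(ctrl.movel(P(.098,.096),guard=8,feed=.08))
prog=lambda:(np.array(ctrl.read_eef_pos())[:2]-C)@yd
print("hit",ctrl.movel(P(.185,.096),guard=14,feed=.05),prog(),ctrl.read_ft_force())
print("stop",ctrl.movel(P(.222,.096),guard=14,feed=.03),prog(),ctrl.read_ft_force())
ctrl.pause(.2);print(ctrl.read_ft_force(),prog(),ctrl.read_clock())
```

```text
False
hit False 0.18506761673125088 [ 0.10009649 -0.27897486 -0.49569707]
stop True 0.20262380180785297 [ 1.51977878 -2.59423914  1.41492477]
[ 0.27461108 -0.35711277 -0.59143221] 0.2023862682986063 26.1667
```

The stop came at 202 mm; an 11 mm finger half-width predicts 202. I'll press once more gently, retreat and look.

Run:
```python
from h import *
yd=np.array([-np.sin(YC),np.cos(YC)])
P=lambda s,z:[*(C+yd*s),z]
prog=lambda:(np.array(ctrl.read_eef_pos())[:2]-C)@yd
print(ctrl.movel(P(.210,.096),guard=10,feed=.01),prog(),ctrl.read_ft_force())
ctrl.movel(P(prog()-.012,.096),feed=.05); ctrl.movel(P(prog(),.25))
ctrl.move_to([.30,.30,.30],ori(YC-np.pi/2))
for n in ("top","scene"):
    r=vision.read_camera(n); cv2.imwrite(f"pics/{n}1.png",r["pixels"])
a=cv2.imread("pics/top1.png")[200:300,230:400]; cv2.imwrite("pics/e.png",cv2.resize(a,None,fx=4.7,fy=4.7,interpolation=cv2.INTER_CUBIC))
print(ctrl.read_clock())
```

```text
True 0.20250146600483118 [-0.31283896 -0.54036735  0.35702666]
29.5333
```

View pics/e.png

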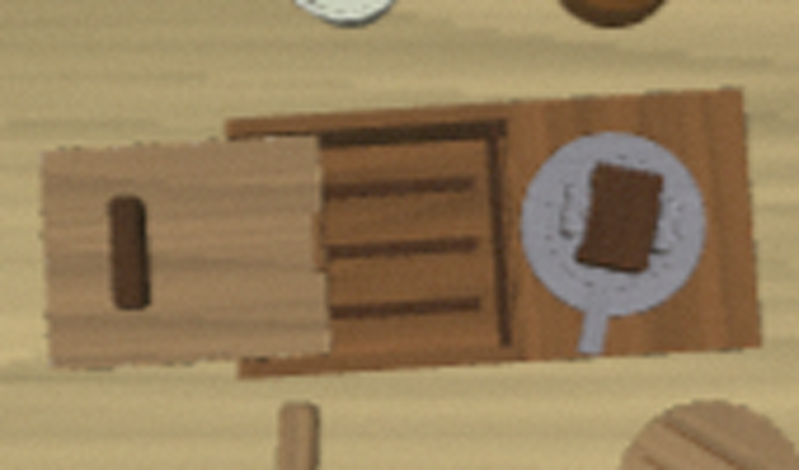

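View pics/scene1.png

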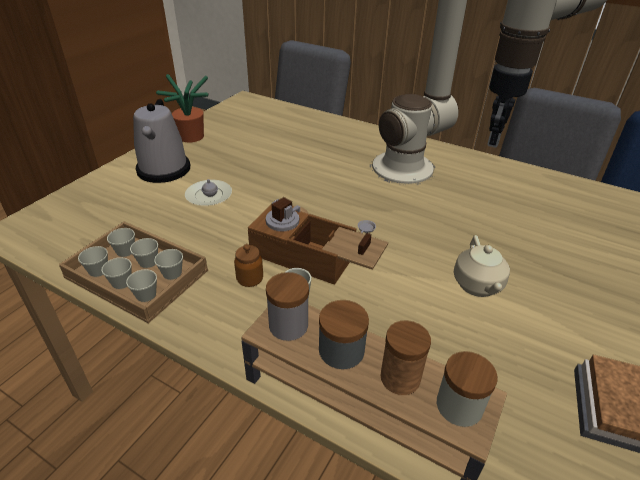

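The lid bar has shifted about 40 px (roughly 84 mm), from column 297 to 257, and the push stopped hard at the same place twice. The dial is locked open with both tabs out, and the bystanders haven't moved.

```bash
python3 -c "
from h import *
print(ticket.sign_off())"
```

```text
the job is handed in; nothing more can be done
None
```

The tea caddy is open and the job is handed in at about 30 s of the 64 s: the dial sits in the open notch, about 1.31 rad round, with both tabs out, the lid is against its end stop (about 84 mm by camera), and nothing else on the table was moved.

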